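# Seat the keyed die cap on the clay extruder and hold it home

## Task

Pick the die cap with the knurled collar out of the parts crate and leave the other parts in the crate. Set it upright, skirt down, over the extruder's upright mouth, turn it until the hidden keyways inside drop over the mouth's pins, then push it down against the spring ring until it is fully home. The program finishes while your hand is still holding the cap pushed fully home: do not let go at the end, and leave the two cups standing where they are.

Things in the scene. Friction and masses are not known exactly. Their poses are not given: they have to be found in the camera images.
- die_cap: bare metal cap 54 mm tall. Head, 34 to 54 mm above the underside: solid, 56 mm across, straight-knurled side (grip here), dark star on top. Below it a 54 mm skirt, bore 36 mm, open below. Four hidden keyways 9 mm wide, a quarter turn apart, run up the bore; their bearing on the body axes is not given. 0.1 to 0.2 kg, upright on its open end. Origin: centre of underside, z up
- extruder: fixed grey bench clay extruder: square foot 120 mm, barrel 72 mm across, 82 mm flange with its top 76 mm up; the steel mouth tube stands on its axis. A cap over the tube rests on the pins with its underside at 108.5 mm, drops to 98 mm (spring ring) once in register, and stops hard, fully home, at 90 mm. Origin: on the tube's axis at the table top, z up
- mouth_top (a point): centre of the chamfered upper end of the mouth tube, 122 mm above the table; the tube is 33.6 mm across
- pin_level (a point): point on the tube's axis level with the top of its two pins, 108.5 mm up. The pins, 5 mm thick, stick out 5 mm on opposite sides; their bearing round the tube differs at every start and is not given. With four keyways in the cap, a steady turn one way under a light push finds the register within a quarter turn (it drops within about 0.1 rad of it)
- seat (a joint): the sprung aluminium ring round the foot of the mouth tube, 66 mm outside diameter, top at 98 mm when free. Value: how far it is pressed down, m; 0 free, 0.008 when the cap is fully home. It pushes back with about 4 N at first and 8.5 N at 8 mm, and lifts the cap again when let go
- crate: open wooden parts crate, fixed, 235 x 250 mm (its x and y), 34 mm high, walls and floor 6 mm thick; the cap and four other parts stand in it. Origin: centre of the underside
- smooth_plug: bare metal plug in the crate, plain smooth side, 48 mm diameter, 46 mm tall; not the part wanted. Origin: centre of the underside
- texture_stamp: wooden stamp with a turned handle in the crate, 42 x 42 x 56 mm tall. Origin: centre of the underside
- ring_cutter: thin tin ring in the crate, 65 mm diameter, 22 mm tall. Origin: centre of the underside
- boxwood_tool: thin pointed wooden modelling tool lying in the middle of the crate, 175 mm long along its own y axis, 11 mm thick. Origin: centre of the underside
- cup_tan: small tan unglazed cup on the table, 56 mm wide, 58 mm tall, beyond the extruder; leave it alone. Origin: centre of the underside
- cup_pale: small pale unglazed cup on the table, 62 mm wide, 58 mm tall, between the crate and the extruder; leave it alone. Origin: centre of the underside
Not all that is in view belongs to the job. What is shaped like the smooth_plug but blue or green is not meant.

How it is judged:
On the way, in this order (a step that is already met when the one before it is completed fails the run):
1. the die cap is lifted clear of the crate (z of die_cap in the frame of crate above 0.045 m), for 0.1 s.
2. the cap is upright on the mouth tube and its keyways have dropped over the pins (z of die_cap in the frame of extruder below 0.1005 m and horizontal distance between die_cap and extruder below 0.004 m and angle between die_cap's own z axis and vertical below 0.12 rad), for 0.1 s.
At the end, for the whole second after the job is handed in: The cap is upright on the mouth (axis within 4 mm, tilt under 0.1 rad), its underside within 2.5 mm of the hard stop, the ring pressed over 5.5 mm, still, held by the fingers with over 2 N; the other four parts are in the crate (within 160 mm of its centre) (z of die_cap in the frame of extruder below 0.0925 m and horizontal distance between die_cap and extruder below 0.004 m and angle between die_cap's own z axis and vertical below 0.1 rad and value of joint seat above 0.0055 m and contact force between the fingers and die_cap above 2 N and linear speed of die_cap below 0.02 m/s and horizontal distance between each of smooth_plug, texture_stamp, ring_cutter, boxwood_tool and crate below 0.16 m); the arm keeps its last pose, push and grip.
It fails at once if a cup is shifted more than 30 mm or tipped over (distance of any of cup_tan, cup_pale from where it was at the start of the episode above 0.03 m or angle between any of cup_tan, cup_pale's own z axis and vertical above 0.5 rad).
It fails at once if another part is taken out of the crate (z of any of smooth_plug, texture_stamp, ring_cutter, boxwood_tool in the frame of crate above 0.06 m).
It also fails if it takes over 54 s, if anything falls off the work surface, if the arm or the gripper's body presses on something with over 40 N, if the wrist force passes 120 N, or if a joint passes its speed limit or range.

## Robot

A 6-joint arm with a two-finger parallel gripper is mounted at the origin on the work surface; the furniture and walls round the work are solid. World frame = base frame: x ahead of the robot, y to its left, z up, the work surface at z = 0. Lengths are in m, angles in rad, forces in N, time in s.
With the tool pointing down it reaches from about 0.3 to 0.775 m from the base axis. Payload 14.6 kg.
Tool frame: the origin (TCP) lies midway between the tips of the shut fingers; the grasp point (between the pads) lies 19 mm behind it; z points along the fingers, y is the direction in which the jaws open and shut (so a half turn about z gives the same grasp; the last joint's range is limited). The gripper opens to 94 mm and grips with 3 to 60 N. Pads are 16 mm wide; open, the fingers measure 119 mm over their backs; the gripper's body (75 mm by 177 mm) begins 78 mm behind the grasp point.
Start: joints at [1.136, 0.3, 1.521, -0, 1.321, -0.067], TCP at [0.198, 0.513, 0.181] pointing down, gripper open.
Joint ranges: [-3.03, 3.03], [-0.79, 2.21], [0.23, 2.52], [-1.04, 4.18], [0, 3.07], [-2.55, 2.55]. Speed limits (rad/s): [2.22, 2.22, 2.57, 3.14, 3.14, 3.14].

## Interface

Orientations are given as [roll, pitch, yaw] about the fixed x, y, z axes, in that order (R = Rz(yaw) Ry(pitch) Rx(roll)).
In Python, from station import readout, imaging, job gives the robot as it stands.
- The arm moves only by the tool arm_command, never from a script. Its argument "increments" is a list of rows, each an object with "gripper": the opening, from 0 (shut) to 1 (fully open); "slide": the shift along the world's x, y, z in m, a list of three; "yaw": the turn about the world's z in rad. A call has 1 to 8 rows; each row is the pose to reach, as a shift and turn from the pose commanded when the call began; what a row does not reach only later rows make up. A row lasts 1/8 s, in which the tool goes at most 62.5 mm and 10.7 degrees, less where a joint would pass 70% of its speed; a pose out of reach is approached as far as the arm can. A call with a gripper value outside its range is refused whole. The fingers move at their own pace and stop on an object; "grip_force" is the grip in N (left out, the last holds). Time passes only in rows, so rows that repeat a pose let the fingers close. It gives the time, the measured TCP pose, the force and the opening at its end, in the units of the state.
- readout.get_obs(): the state, without advancing time (a new reading comes with each control period).
- imaging.camera(name): name is "scene" or "top"; returns a dict with "color" (480x640x3 uint8, red, green, blue), "mtx" (3x3 intrinsics, pixels), "rvec" (rotation vector, rad) and "tvec" (3), from world to camera coordinates, as OpenCV has them. Camera axes: x right, y down, z forward; pixel columns grow to the right and rows downward; lengths in m; the calibration is good to about 2 mm. A picture is of the moment at which its call begins. There is no depth.
- job.hand_in(): hands the job in, once; it reports no verdict.
The state is a dict: "time_s": time; "qpos": joint angles; "joint_vel": joint speeds; "tau": joint torques, N m; "ee_pos": TCP position; "eef_rot": TCP orientation; "force": force on the tool from outside, world axes, zero at the start; "moment": the same for the moment, N m; "grip_width": finger opening in m.
Only numpy, scipy, OpenCV 4.12 (cv2) and the standard library are available. Lean on these libraries where they do the work, as an engineer would, in place of code of your own. Each camera call takes 0.05 s, during which the arm holds its last target. There are 200 camera calls.

## Working session

There is one attempt and no reset: what is moved stays moved. The work goes in short steps, Python scripts to look and compute and a tool call to move; the robot and the scene stay as the last step left them, time stands still between calls to the robot, and variables do not carry over. Pictures are saved under pics/ and viewed, about 8 in all and at most 12, crops included, and the job is handed in when it is done.

Besides the shell and the picture viewer there is one more tool, called as name([rows], argument=value, ...), one row to a line, values as JSON. arm_command: Moves the arm, as the interface text tells. Its arguments: {"type":"object","properties":{"increments":{"type":"array","items":{"type":"object","properties":{"gripper":{"type":"number"},"slide":{"type":"array","items":{"type":"number"}},"yaw":{"type":"number"}}}},"grip_force":{"type":"number"}},"required":["increments"]}

```bash
mkdir -p pics
cat > h.py <<'E'
import numpy as np, cv2
from station import readout, imaging, job
def cam(n,save=None):
    d=imaging.camera(n)
    if save: cv2.imwrite(save,d["color"][:,:,::-1])
    R=cv2.Rodrigues(np.array(d["rvec"],float))[0]; t=np.array(d["tvec"],float).ravel()
    return d["color"],np.array(d["mtx"]),R,t
def ray(c,u,v,z):
    _,K,R,t=c; o=-R.T@t; d=R.T@np.linalg.solve(K,[u,v,1.]); return o+d*(z-o[2])/d[2]
def proj(c,p):
    _,K,R,t=c; q=K@(R@np.array(p)+t); return q[:2]/q[2]
E
python3 - <<'E'
from h import *
for n in("top","scene"):
    c=cam(n,f"pics/{n}0.png"); print(n,-c[2].T@c[3])
print(readout.get_obs())
E
```

```text
top [ 0.45776087 -0.00561312  1.05098087]
scene [ 0.18109933 -0.46413524  0.74288626]
{'time_s': 0.1, 'qpos': array([ 1.13643322e+00,  3.00395432e-01,  1.52149917e+00, -2.00637959e-05,
        1.32070728e+00, -6.66140136e-02]), 'joint_vel': array([ 0.00053502, -0.00126734, -0.00232563, -0.00059267, -0.00071094,
       -0.00180448]), 'tau': array([-6.76670334e-04, -5.32643402e+01, -3.53287017e+01,  7.08648423e-02,
        2.34409561e-02, -4.25593828e-05]), 'ee_pos': array([0.19764155, 0.51298876, 0.1800625 ]), 'eef_rot': array([-3.14058437e+00, -4.77878280e-05,  2.77384851e+00]), 'force': array([ 0.13577856,  0.7239939 , -0.1924993 ]), 'moment': array([-0.00094172, -0.00827566, -0.0062379 ]), 'grip_width': 0.09390419437529753}
```

View pics/top0.png

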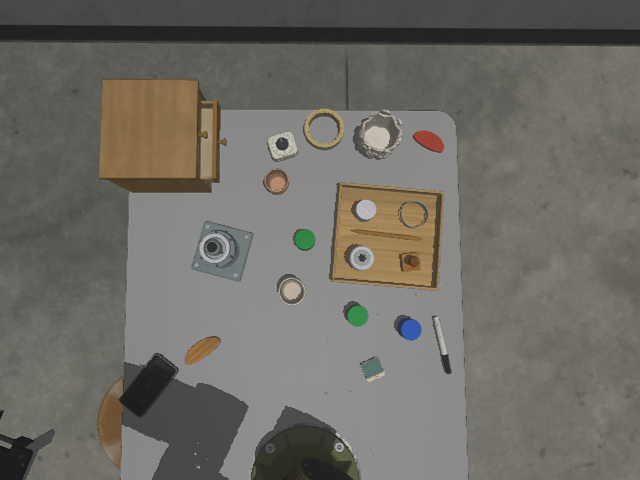

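View pics/scene0.png

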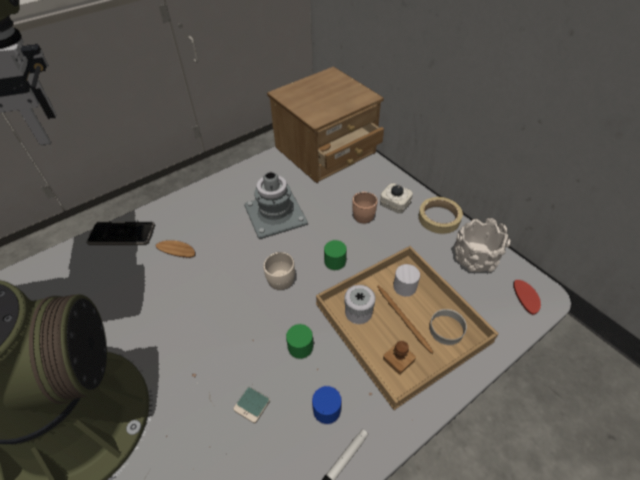

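The top view shows the cap (starred head) at about (361,258) and the extruder mouth at about (214,247). In the scene view they are at (360,297) and (270,177). I'll zoom in on both.

Run:
```python
from h import *
a=cv2.imread("pics/top0.png");b=cv2.imread("pics/scene0.png")
f=lambda i,x,y,s,w:cv2.resize(i[y:y+s,x:x+s],(w,w),interpolation=cv2.INTER_CUBIC)
r1=np.hstack([f(a,185,212,75,300),f(a,331,228,60,300)])
r2=np.hstack([f(b,238,155,75,300),f(b,330,267,60,300)])
cv2.imwrite("pics/crop.png",np.vstack([r1,r2]))
```

```text
(no output)
```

View pics/crop.png

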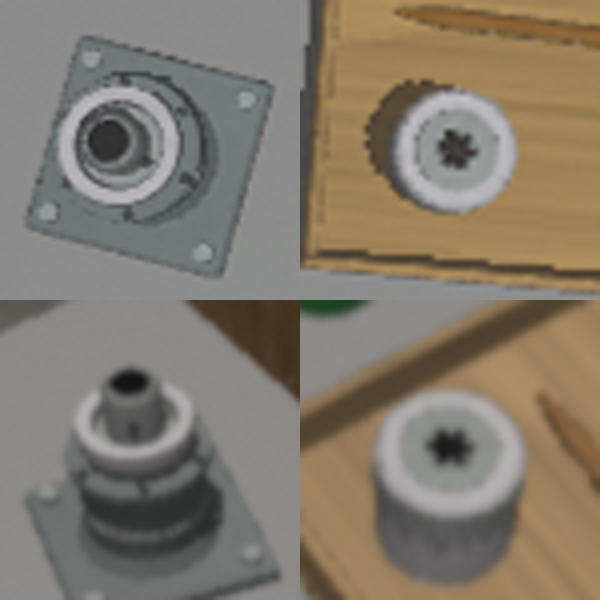

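Run:
```python
from h import *
T=cam("top");S=cam("scene");print(T[1][0,0])
p=lambda x,y,s,x0,y0:((x+.5)/s-.5+x0,(y+.5)/s-.5+y0)
print("mouth",ray(T,*p(107,141,4,185,212),.122),ray(S,*p(129,82,4,238,155),.122))
print("ring",ray(T,*p(119,146,4,185,212),.098),ray(S,*p(135,125,4,238,155),.098))
print("foot",[ray(T,*p(147.5,155.5,4,185,212),z) for z in(.0,.012)])
print("cap",ray(T,*p(157,149,5,331,228),.06),ray(S,*p(150,147,5,330,267),.06))
for n,u,v,z in(("plug",366,209,.052),("stamp",411,262,.06),("cupt",275,181,.058),("cupp",291,290,.058)):print(n,ray(T,u,v,z))
```

```text
438.2866657768871
mouth [0.53083229 0.19429303 0.122     ] [0.5299575  0.19309729 0.122     ]
ring [0.52996717 0.19294761 0.098     ] [0.52652125 0.18631356 0.098     ]
foot [array([0.53160754, 0.19633681, 0.        ]), array([0.53076437, 0.19403096, 0.012     ])]
cap [ 0.51001308 -0.13268663  0.06      ] [ 0.50935209 -0.13223932  0.06      ]
plug [ 0.62227149 -0.1447495   0.052     ]
stamp [ 0.49891501 -0.24419402  0.06      ]
cupt [0.68693297 0.06468932 0.058     ]
cupp [0.43758458 0.02846524 0.058     ]
```

arm_command([
  {"slide":[0.05,-0.03,0.03],"yaw":-0.125,"gripper":1},
  {"slide":[0.08,-0.08,0.03],"yaw":-0.25,"gripper":1},
  {"slide":[0.1,-0.13,0.03],"yaw":-0.375,"gripper":1},
  {"slide":[0.12,-0.18,0.03],"yaw":-0.5,"gripper":1},
  {"slide":[0.14,-0.23,0.03],"yaw":-0.625,"gripper":1},
  {"slide":[0.16,-0.28,0.03],"yaw":-0.75,"gripper":1},
  {"slide":[0.18,-0.33,0.03],"yaw":-0.875,"gripper":1},
  {"slide":[0.2,-0.38,0.03],"yaw":-1.0,"gripper":1},
])

```text
time_s: 1.2
ee_pos: [0.3981, 0.1315, 0.2106]
eef_rot: [3.141, -0.0, 1.77]
force: [0.7, 1.0, -0.6]
grip_width: 0.0939
```

arm_command([
  {"slide":[0.02,-0.05,-0.03],"yaw":-0.15,"gripper":1},
  {"slide":[0.04,-0.1,-0.06],"yaw":-0.3,"gripper":1},
  {"slide":[0.06,-0.15,-0.06],"yaw":-0.45,"gripper":1},
  {"slide":[0.08,-0.2,-0.06],"yaw":-0.6,"gripper":1},
  {"slide":[0.1,-0.24,-0.07],"yaw":-0.75,"gripper":1},
  {"slide":[0.112,-0.265,-0.08],"yaw":-0.9,"gripper":1},
  {"slide":[0.112,-0.265,-0.08],"yaw":-0.989,"gripper":1},
  {"slide":[0.112,-0.265,-0.08],"yaw":-0.989,"gripper":1},
])

```text
time_s: 2.2
ee_pos: [0.5096, -0.1319, 0.1303]
eef_rot: [-3.141, 0.0, 0.785]
force: [-0.2, -0.7, 0.6]
grip_width: 0.094
```

Run:
```python
from h import *
o=readout.get_obs();print(o["time_s"],o["ee_pos"],o["eef_rot"],o["force"],o["qpos"])
cam("scene","pics/s1.png");b=cv2.imread("pics/s1.png");cv2.imwrite("pics/s1c.png",cv2.resize(b[190:390,260:480],(660,600)))
```

```text
2.2 [ 0.50964091 -0.13193833  0.13025691] [-3.14106530e+00  2.62801761e-04  7.85041264e-01] [-0.19097586 -0.69294509  0.58354074] [-3.22902853e-01  2.95528714e-01  1.64840915e+00  3.37767175e-07
  1.19824400e+00  4.62852156e-01]
```

View pics/s1c.png

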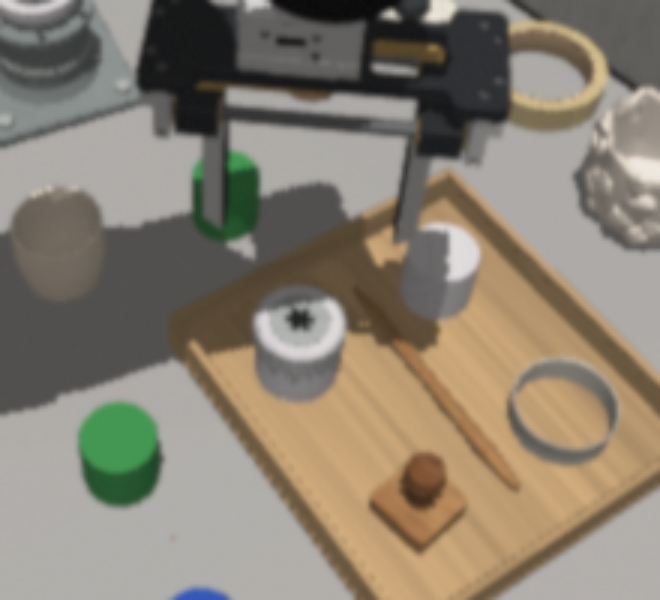

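The jaws straddle the cap on the diagonal. Clear of the plug and the crate walls, so I'll descend and grip.

arm_command([
  {"slide":[0,-0.0005,-0.03],"gripper":1},
  {"slide":[0,-0.0005,-0.06],"gripper":1},
  {"slide":[0,-0.0005,-0.08],"gripper":1},
  {"slide":[0,-0.0005,-0.098],"gripper":1},
  {"slide":[0,-0.0005,-0.098],"gripper":1},
])

```text
invalid input
```

arm_command([
  {"gripper":0},
  {"gripper":0},
  {"gripper":0},
  {"gripper":0},
  {"gripper":0},
  {"gripper":0},
  {"gripper":0},
  {"gripper":0},
], grip_force=30)

```text
invalid input
```

arm_command([
  {"slide":[0,-0.0005,-0.03],"yaw":0,"gripper":1},
  {"slide":[0,-0.0005,-0.06],"yaw":0,"gripper":1},
  {"slide":[0,-0.0005,-0.08],"yaw":0,"gripper":1},
  {"slide":[0,-0.0005,-0.098],"yaw":0,"gripper":1},
  {"slide":[0,-0.0005,-0.098],"yaw":0,"gripper":1},
])

```text
time_s: 2.88
ee_pos: [0.5092, -0.1318, 0.0318]
eef_rot: [-3.14, 0.001, 0.787]
force: [-0.2, -0.8, -0.3]
grip_width: 0.0939
```

arm_command([
  {"slide":[0,0,0],"yaw":0,"gripper":0},
  {"slide":[0,0,0],"yaw":0,"gripper":0},
  {"slide":[0,0,0],"yaw":0,"gripper":0},
  {"slide":[0,0,0],"yaw":0,"gripper":0},
  {"slide":[0,0,0],"yaw":0,"gripper":0},
  {"slide":[0,0,0],"yaw":0,"gripper":0},
], grip_force=30)

```text
time_s: 3.62
ee_pos: [0.5105, -0.1326, 0.0337]
eef_rot: [3.14, -0.001, 0.785]
force: [-2.9, 0.1, 12.0]
grip_width: 0.0519
```

Run:
```python
from h import *
o=readout.get_obs();print(o["time_s"],o["ee_pos"],o["grip_width"],o["force"],o["moment"])
cam("scene","pics/s2.png");b=cv2.imread("pics/s2.png");cv2.imwrite("pics/s2c.png",cv2.resize(b[220:370,300:440],(560,600),interpolation=cv2.INTER_CUBIC))
```

```text
3.625 [ 0.51049714 -0.13258098  0.03371211] 0.051931573205175344 [-2.91086834  0.07210576 12.01295307] [-0.0914819   0.51609433  0.00346038]
```

View pics/s2c.png

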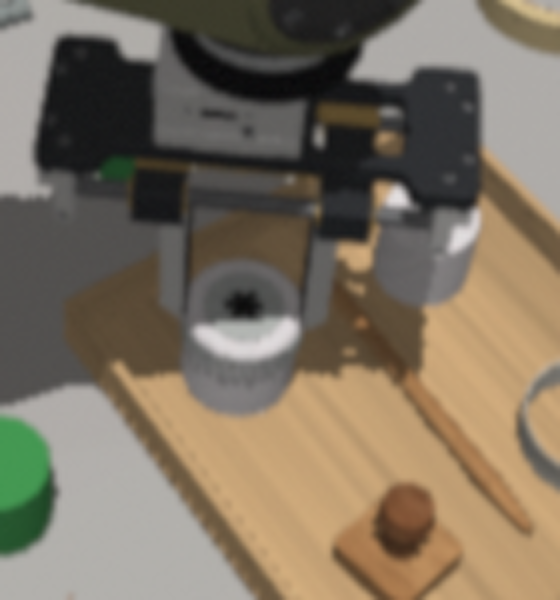

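Run:
```python
from h import *
T=cam("top","pics/t2.png");S=cam("scene")
e=readout.get_obs()["ee_pos"]
for s in(-1,1):
  for w in(.026,.036):
    q=e+np.array([1,-1,0])/2**.5*s*w
    print(s,w,(proj(S,q)-[300,220])*4)
print((proj(S,[.5097,-.1325,.06])-[300,220])*4)
a=cv2.imread("pics/t2.png");b=a[215:290,320:395];cv2.imwrite("pics/t2c.png",cv2.resize(b,(500,500),interpolation=cv2.INTER_CUBIC))
```

```text
-1 0.026 [184.73607254 325.43277999]
-1 0.036 [163.78039305 323.23024253]
1 0.026 [294.45762186 336.9650151 ]
1 0.036 [315.70369856 339.19807463]
[239.33975775 303.98611617]
```

View pics/t2c.png

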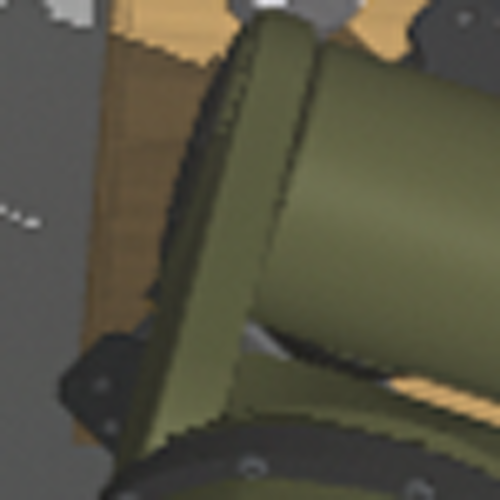

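The jaws have closed on the cap with it centred, since the star is still at (360,296). The width reads 52 mm, so I'll lift and check the hold.

arm_command([
  {"slide":[0,0,0.01],"yaw":0,"gripper":0},
  {"slide":[0,0,0.03],"yaw":0,"gripper":0},
  {"slide":[0,0,0.06],"yaw":0,"gripper":0},
  {"slide":[0,0,0.1],"yaw":0,"gripper":0},
  {"slide":[0,0,0.14],"yaw":0,"gripper":0},
  {"slide":[0,0,0.14],"yaw":0,"gripper":0},
  {"slide":[0,0,0.14],"yaw":0,"gripper":0},
])

```text
time_s: 4.65
ee_pos: [0.5094, -0.1322, 0.1717]
eef_rot: [-3.141, 0.001, 0.785]
force: [0.4, 0.3, -0.0]
grip_width: -0.0
```

Run:
```python
from h import *
o=readout.get_obs();print(o["time_s"],o["ee_pos"],o["eef_rot"],o["grip_width"],o["force"],o["moment"])
S=cam("scene","pics/s3.png");b=cv2.imread("pics/s3.png");print(proj(S,o["ee_pos"]))
cv2.imwrite("pics/s3c.png",cv2.resize(b[150:350,260:460],(600,600),interpolation=cv2.INTER_CUBIC))
```

```text
4.65 [ 0.50937109 -0.13219567  0.1716562 ] [-3.14060729e+00  5.09634257e-04  7.84766080e-01] -2.1715087685791684e-05 [ 0.38289476  0.28486756 -0.02450286] [-0.03994413  0.11100196 -0.00529851]
[362.98494754 257.93263091]
```

View pics/s3c.png

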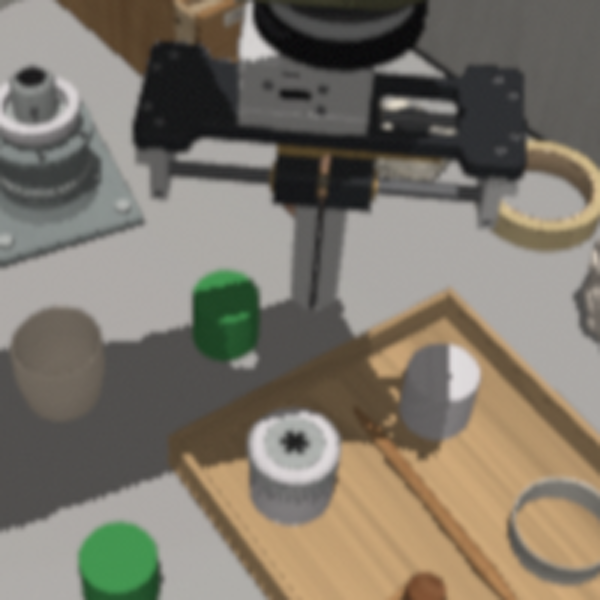

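The cap slipped out and is still standing at about (358,297). The shut fingertips sit at about (364,253), against a projected TCP of (363,258). The error is either in height or sideways. I'll touch the tips to the clear crate floor beside the cap to tell which.

arm_command([
  {"slide":[0,-0.06,0],"yaw":0,"gripper":0},
  {"slide":[0,-0.06,-0.04],"yaw":0,"gripper":0},
  {"slide":[0,-0.06,-0.08],"yaw":0,"gripper":0},
  {"slide":[0,-0.06,-0.12],"yaw":0,"gripper":0},
  {"slide":[0,-0.06,-0.15],"yaw":0,"gripper":0},
  {"slide":[0,-0.06,-0.157],"yaw":0,"gripper":0},
  {"slide":[0,-0.06,-0.16],"yaw":0,"gripper":0},
  {"slide":[0,-0.06,-0.16],"yaw":0,"gripper":0},
])

```text
time_s: 5.7
ee_pos: [0.5102, -0.1925, 0.0133]
eef_rot: [3.141, -0.0, 0.785]
force: [-0.8, -0.2, 0.2]
grip_width: 0.0005
```

arm_command([
  {"slide":[0,0,-0.003],"yaw":0,"gripper":0},
  {"slide":[0,0,-0.006],"yaw":0,"gripper":0},
  {"slide":[0,0,-0.006],"yaw":0,"gripper":0},
])

```text
time_s: 6.08
ee_pos: [0.5097, -0.1923, 0.0064]
eef_rot: [-3.141, 0.0, 0.785]
force: [0.6, -0.7, 0.6]
grip_width: 0.0009
```

Run:
```python
from h import *
o=readout.get_obs();print(o["time_s"],o["ee_pos"],o["eef_rot"],o["grip_width"],o["force"],o["moment"])
S=cam("scene","pics/s4.png");b=cv2.imread("pics/s4.png");print(proj(S,o["ee_pos"]), (proj(S,o["ee_pos"])-[310,240])*5)
cv2.imwrite("pics/s4c.png",cv2.resize(b[240:360,310:430],(600,600),interpolation=cv2.INTER_CUBIC))
```

```text
6.075 [ 0.50967396 -0.19225605  0.00644364] [-3.14140991e+00  7.14418176e-05  7.84802502e-01] 0.0009194162932619382 [ 0.58948051 -0.73580811  0.64240538] [-0.11968693  0.08680833 -0.0149547 ]
[379.14288    333.19644223] [345.71440001 465.98221116]
```

View pics/s4c.png

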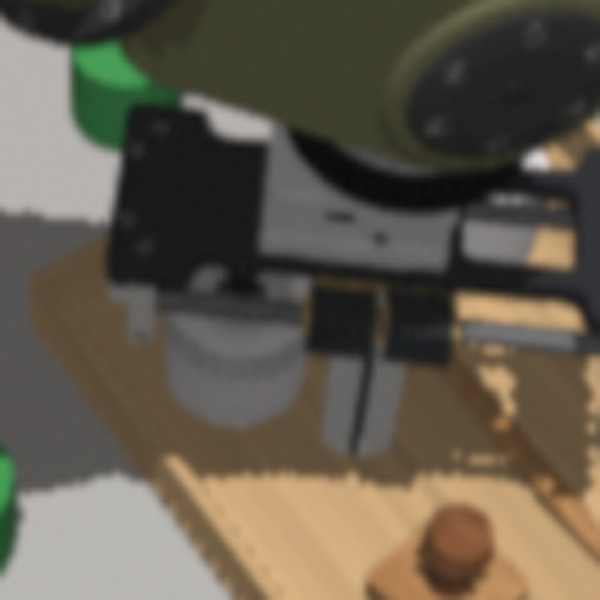

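arm_command([
  {"slide":[0,0,-0.002],"yaw":0,"gripper":0},
  {"slide":[0,0,-0.003],"yaw":0,"gripper":0},
  {"slide":[0,0,-0.003],"yaw":0,"gripper":0},
])

```text
time_s: 6.5
ee_pos: [0.5097, -0.1923, 0.0035]
eef_rot: [-3.141, 0.0, 0.785]
force: [0.1, 0.9, -0.8]
grip_width: 0.0004
```

arm_command([
  {"slide":[0,0,-0.002],"yaw":0,"gripper":0},
  {"slide":[0,0,-0.004],"yaw":0,"gripper":0},
  {"slide":[0,0,-0.004],"yaw":0,"gripper":0},
])

```text
time_s: 6.88
ee_pos: [0.5097, -0.1923, -0.0007]
eef_rot: [-3.141, 0.0, 0.785]
force: [0.3, -0.0, -0.7]
grip_width: 0.0005
```

arm_command([
  {"slide":[0,0,-0.002],"yaw":0,"gripper":0},
  {"slide":[0,0,-0.004],"yaw":0,"gripper":0},
  {"slide":[0,0,-0.004],"yaw":0,"gripper":0},
])

```text
time_s: 7.25
ee_pos: [0.5096, -0.1923, -0.0047]
eef_rot: [-3.141, 0.0, 0.785]
force: [-0.1, -0.1, -0.2]
grip_width: 0.0008
```

arm_command([
  {"slide":[0,0,-0.002],"yaw":0,"gripper":0},
  {"slide":[0,0,-0.003],"yaw":0,"gripper":0},
  {"slide":[0,0,-0.003],"yaw":0,"gripper":0},
])

```text
time_s: 7.62
ee_pos: [0.5097, -0.1923, -0.0075]
eef_rot: [-3.141, 0.0, 0.785]
force: [-0.7, -0.3, -0.5]
grip_width: -0.0001
```

arm_command([
  {"slide":[0,0,-0.002],"yaw":0,"gripper":0},
  {"slide":[0,0,-0.002],"yaw":0,"gripper":0},
])

```text
time_s: 7.88
ee_pos: [0.5097, -0.1922, -0.0096]
eef_rot: [-3.141, 0.0, 0.785]
force: [0.8, 0.5, -0.4]
grip_width: 0.0006
```

arm_command([
  {"slide":[0,0,-0.002],"yaw":0,"gripper":0},
  {"slide":[0,0,-0.002],"yaw":0,"gripper":0},
])

```text
time_s: 8.12
ee_pos: [0.5097, -0.1923, -0.0116]
eef_rot: [-3.141, 0.0, 0.785]
force: [-1.1, 0.1, -0.2]
grip_width: 0.0002
```

arm_command([
  {"slide":[0,0,-0.002],"yaw":0,"gripper":0},
  {"slide":[0,0,-0.002],"yaw":0,"gripper":0},
])

```text
time_s: 8.38
ee_pos: [0.5097, -0.1923, -0.0136]
eef_rot: [-3.141, 0.0, 0.785]
force: [0.8, 0.4, -0.9]
grip_width: 0.0005
```

Run:
```python
from h import *
S=cam("scene")
print("s4",[ray(S,381,331,z)-[.50967,-.19226,0] for z in(.006,.016,.026)])
print("s3",[ray(S,364.3,252.7,z)-[.5094,-.1322,0] for z in(.172,.182,.192)])
```

```text
s4 [array([0.00608024, 0.00148949, 0.006     ]), array([ 0.00153882, -0.00222023,  0.016     ]), array([-0.0030026 , -0.00592996,  0.026     ])]
s3 [array([0.00888288, 0.00701042, 0.172     ]), array([0.00297656, 0.00107324, 0.182     ]), array([-0.00292976, -0.00486395,  0.192     ])]
```

arm_command([
  {"slide":[0,0,-0.002],"yaw":0,"gripper":0},
  {"slide":[0,0,-0.002],"yaw":0,"gripper":0},
])

```text
time_s: 8.68
ee_pos: [0.5097, -0.1923, -0.0156]
eef_rot: [-3.141, 0.0, 0.785]
force: [0.6, 0.2, -0.2]
grip_width: 0.0006
```

arm_command([
  {"slide":[0,0,-0.002],"yaw":0,"gripper":0},
  {"slide":[0,0,-0.002],"yaw":0,"gripper":0},
])

```text
time_s: 8.93
ee_pos: [0.5097, -0.1923, -0.0176]
eef_rot: [-3.141, 0.0, 0.785]
force: [-0.0, 0.4, -0.8]
grip_width: 0.0005
```

Run:
```python
from h import *
o=readout.get_obs();print(o["time_s"],o["ee_pos"],o["qpos"],o["tau"])
S=cam("scene","pics/s5.png");b=cv2.imread("pics/s5.png");print((proj(S,o["ee_pos"])-[330,280])*7.5,(proj(S,[.5097,-.1923,.006])-[330,280])*7.5)
cv2.imwrite("pics/s5c.png",cv2.resize(b[280:360,330:410],(600,600),interpolation=cv2.INTER_CUBIC))
```

```text
8.925 [ 0.50966884 -0.19225583 -0.01761516] [-4.27946633e-01  5.35490268e-01  1.69963692e+00 -1.64298839e-05
  9.06714450e-01  3.58034381e-01] [-4.13334128e-03 -5.80738378e+01 -2.72565329e+01  5.90968877e-02
 -5.22399740e-02 -1.23063901e-05]
[360.64587182 446.34718774] [368.61888538 399.93230779]
```

View pics/s5c.png

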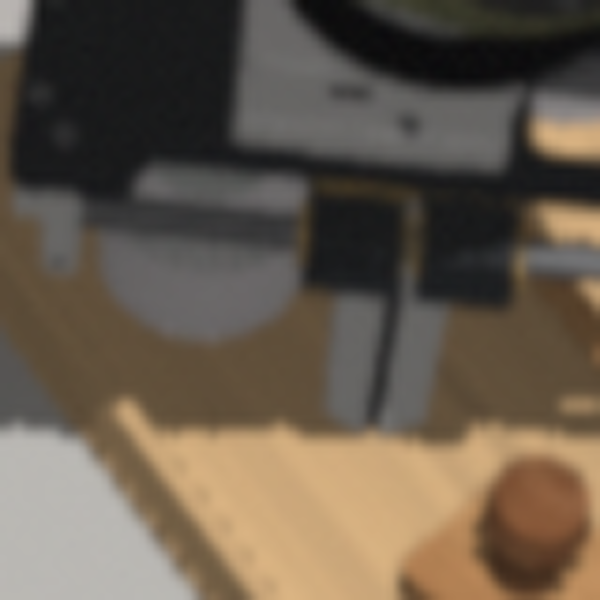

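arm_command([
  {"slide":[0,0,-0.003],"yaw":0,"gripper":0},
  {"slide":[0,0,-0.003],"yaw":0,"gripper":0},
])

```text
time_s: 9.22
ee_pos: [0.5101, -0.1924, -0.0188]
eef_rot: [3.141, -0.0, 0.785]
force: [-9.1, 4.3, 22.4]
grip_width: 0.0001
```

Run:
```python
from h import *
o=readout.get_obs();print(o["time_s"],o["ee_pos"],o["force"])
S=cam("scene");T=cam("top")
print("s5",[ray(S,379.6,337.1,z)-[.50967,-.19226,0] for z in(-.006,.006,.012)])
# cap: two-view triangulation check incl. height, mouth too
def tri(pT,pS):
    P=[c[1]@np.hstack([c[2],c[3][:,None]]) for c in(T,S)]
    X=cv2.triangulatePoints(P[0],P[1],np.array(pT,float),np.array(pS,float)).ravel();return X[:3]/X[3]
print(tri((362.1,257.4),(359.6,296.)),tri((211.4,246.9),(269.9,175.1)))
```

```text
9.225 [ 0.51007808 -0.19240383 -0.01876857] [-9.11174394  4.32276027 22.38611709]
s5 [array([ 0.0006508 , -0.00211296, -0.006     ]), array([-0.00462458, -0.00643558,  0.006     ]), array([-0.00726227, -0.00859689,  0.012     ])]
[ 0.5096135  -0.13260743  0.06028607] [0.53084771 0.19455418 0.1206368 ]
```

arm_command([
  {"slide":[0,0,0.04],"yaw":0,"gripper":0},
  {"slide":[0,0,0.08],"yaw":0,"gripper":0.5},
  {"slide":[0,0,0.12],"yaw":0,"gripper":1},
  {"slide":[0,0,0.15],"yaw":0,"gripper":1},
  {"slide":[0,0,0.15],"yaw":0,"gripper":1},
])

```text
time_s: 9.95
ee_pos: [0.5107, -0.1927, 0.1315]
eef_rot: [3.138, -0.001, 0.785]
force: [-0.3, -0.2, -0.9]
grip_width: 0.037
```

Run:
```python
from h import *
o=readout.get_obs();print(o["time_s"],o["ee_pos"],o["force"],o["grip_width"])
S=cam("scene","pics/s6.png")
print(ray(S,359.6,296.0,.06),ray(S,357.7,296.7,.06))
g=cv2.cvtColor(S[0],cv2.COLOR_RGB2GRAY)[285:310,345:372]
m=(g<75).astype(np.uint8);n,l,st,ce=cv2.connectedComponentsWithStats(m)
for i in range(1,n):
    if st[i,4]>3:print(st[i,4],ce[i]+[345,285],ray(S,*(ce[i]+[345,285]),.06))
b=cv2.imread("pics/s6.png")
cv2.imwrite("pics/s6c.png",cv2.resize(b[170:370,290:490],(600,600),interpolation=cv2.INTER_CUBIC))
```

```text
9.95 [ 0.51066837 -0.19269396  0.13149871] [-0.29602878 -0.15229185 -0.88519553] 0.03701783073888796
[ 0.50935209 -0.13223932  0.06      ] [ 0.50557363 -0.13126887  0.06      ]
78 [357.74358974 296.93589744] [ 0.50529895 -0.13171704  0.06      ]
```

arm_command([
  {"slide":[-0.002,0.03,0],"yaw":0,"gripper":1},
  {"slide":[-0.004,0.0604,0],"yaw":0,"gripper":1},
  {"slide":[-0.004,0.0604,0],"yaw":0,"gripper":1},
  {"slide":[-0.004,0.0604,-0.03],"yaw":0,"gripper":1},
  {"slide":[-0.004,0.0604,-0.06],"yaw":0,"gripper":1},
  {"slide":[-0.004,0.0604,-0.09],"yaw":0,"gripper":1},
  {"slide":[-0.004,0.0604,-0.105],"yaw":0,"gripper":1},
  {"slide":[-0.004,0.0604,-0.105],"yaw":0,"gripper":1},
])

```text
time_s: 11.0
ee_pos: [0.5052, -0.1321, 0.0236]
eef_rot: [-3.14, 0.001, 0.785]
force: [0.3, -0.7, 0.6]
grip_width: 0.094
```

arm_command([
  {"slide":[0,0,-0.009],"yaw":0,"gripper":1},
  {"slide":[0,0,-0.0175],"yaw":0,"gripper":1},
  {"slide":[0,0,-0.0175],"yaw":0,"gripper":1},
])

```text
time_s: 11.38
ee_pos: [0.5055, -0.1318, 0.0066]
eef_rot: [-3.141, 0.0, 0.785]
force: [-0.3, 0.7, 0.8]
grip_width: 0.0942
```

arm_command([
  {"slide":[0,0,0],"yaw":0,"gripper":0},
  {"slide":[0,0,0],"yaw":0,"gripper":0},
  {"slide":[0,0,0],"yaw":0,"gripper":0},
  {"slide":[0,0,0],"yaw":0,"gripper":0},
  {"slide":[0,0,0],"yaw":0,"gripper":0},
], grip_force=35)

```text
time_s: 12.0
ee_pos: [0.5058, -0.1319, 0.0071]
eef_rot: [3.141, -0.0, 0.785]
force: [-1.1, -1.0, 1.0]
grip_width: 0.0555
```

arm_command([
  {"slide":[0,0,0.005],"yaw":0,"gripper":0},
  {"slide":[0,0,0.01],"yaw":0,"gripper":0},
  {"slide":[0,0,0.01],"yaw":0,"gripper":0},
])

```text
time_s: 12.38
ee_pos: [0.506, -0.132, 0.0175]
eef_rot: [3.141, -0.0, 0.785]
force: [0.0, -1.1, -1.2]
grip_width: 0.0551
```

arm_command([
  {"slide":[0,0,0.04],"yaw":0,"gripper":0},
  {"slide":[0,0,0.09],"yaw":0,"gripper":0},
  {"slide":[0,0.02,0.1475],"yaw":0,"gripper":0},
  {"slide":[0.005,0.06,0.1475],"yaw":0,"gripper":0},
  {"slide":[0.008,0.1,0.1475],"yaw":0,"gripper":0},
  {"slide":[0.012,0.14,0.1475],"yaw":0,"gripper":0},
  {"slide":[0.014,0.18,0.1475],"yaw":0,"gripper":0},
  {"slide":[0.016,0.22,0.1475],"yaw":0,"gripper":0},
])

```text
time_s: 13.38
ee_pos: [0.5216, 0.0894, 0.1645]
eef_rot: [-3.142, 0.0, 0.785]
force: [0.4, -0.0, -1.2]
grip_width: 0.0553
```

arm_command([
  {"slide":[0.004,0.05,0],"yaw":0,"gripper":0},
  {"slide":[0.007,0.085,0],"yaw":0,"gripper":0},
  {"slide":[0.0088,0.106,0],"yaw":0,"gripper":0},
  {"slide":[0.0088,0.106,0],"yaw":0,"gripper":0},
  {"slide":[0.0088,0.106,0],"yaw":0,"gripper":0},
])

```text
time_s: 14.0
ee_pos: [0.5306, 0.1931, 0.1645]
eef_rot: [3.142, 0.0, 0.784]
force: [0.4, 0.0, -0.6]
grip_width: 0.0553
```

Run:
```python
from h import *
o=readout.get_obs();print(o["time_s"],o["ee_pos"],o["eef_rot"],o["force"],o["grip_width"],o["qpos"])
S=cam("scene","pics/s7.png");b=cv2.imread("pics/s7.png")
cv2.imwrite("pics/s7c.png",cv2.resize(b[90:240,200:350],(600,600),interpolation=cv2.INTER_CUBIC))
u=o["ee_pos"][2]-.0011
for n,p in(("captop",[.5305,.194,u+.054]),("capbot",[.5305,.194,u]),("mouth",[.5305,.194,.122])):print(n,(proj(S,p)-[200,90])*4)
```

```text
14.0 [0.53060982 0.19314935 0.1644548 ] [3.14153471e+00 3.37019190e-04 7.84098893e-01] [ 0.37740475  0.02657449 -0.62515703] 0.05525695926975134 [ 2.84353824e-01  3.45763347e-01  1.49866136e+00 -2.20543270e-04
  1.29743599e+00  1.07111082e+00]
captop [259.67875047 190.87733833]
capbot [271.24773537 277.7444804 ]
mouth [279.43599657 339.22704381]
```

View pics/s7c.png

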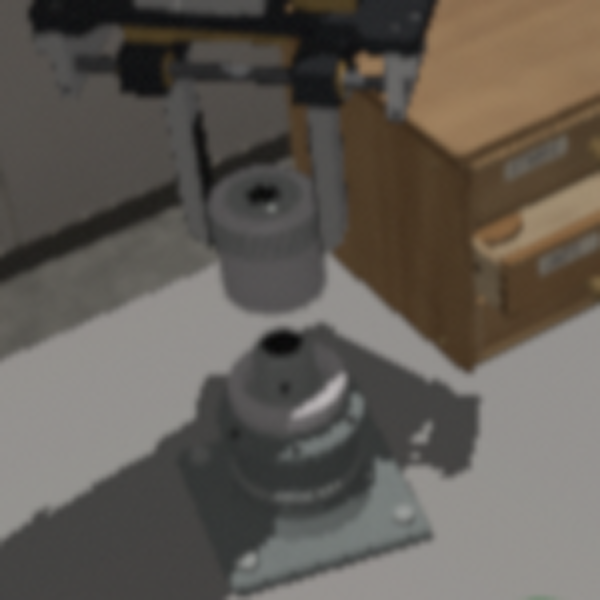

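The cap is held level over the mouth, with its star at (263,193) and the mouth at (281,343) in the crop. They line up to within about 1 mm, so I'll lower with force checks.

arm_command([
  {"slide":[-0.0007,0,-0.02],"yaw":0,"gripper":0},
  {"slide":[-0.0007,0,-0.036],"yaw":0,"gripper":0},
  {"slide":[-0.0007,0,-0.04],"yaw":0,"gripper":0},
  {"slide":[-0.0007,0,-0.043],"yaw":0,"gripper":0},
  {"slide":[-0.0007,0,-0.046],"yaw":0,"gripper":0},
  {"slide":[-0.0007,0,-0.046],"yaw":0,"gripper":0},
])

```text
time_s: 14.8
ee_pos: [0.5299, 0.1941, 0.1187]
eef_rot: [3.142, -0.0, 0.785]
force: [0.4, -0.2, -1.5]
grip_width: 0.0553
```

arm_command([
  {"slide":[0,0,-0.003],"yaw":0,"gripper":0},
  {"slide":[0,0,-0.006],"yaw":0,"gripper":0},
  {"slide":[0,0,-0.009],"yaw":0,"gripper":0},
  {"slide":[0,0,-0.01],"yaw":0,"gripper":0},
  {"slide":[0,0,-0.01],"yaw":0,"gripper":0},
])

```text
time_s: 15.42
ee_pos: [0.5299, 0.1941, 0.1085]
eef_rot: [3.142, -0.0, 0.785]
force: [-0.5, -0.2, -0.4]
grip_width: 0.0552
```

arm_command([
  {"slide":[0,0,-0.001],"yaw":0,"gripper":0},
  {"slide":[0,0,-0.002],"yaw":0,"gripper":0},
  {"slide":[0,0,-0.002],"yaw":0,"gripper":0},
])

```text
time_s: 15.8
ee_pos: [0.5302, 0.1941, 0.1068]
eef_rot: [3.141, -0.001, 0.785]
force: [1.6, -1.7, 1.9]
grip_width: 0.0552
```

arm_command([
  {"slide":[0,0,-0.0005],"yaw":0.05,"gripper":0},
  {"slide":[0,0,-0.0005],"yaw":0.12,"gripper":0},
  {"slide":[0,0,-0.0005],"yaw":0.19,"gripper":0},
  {"slide":[0,0,-0.0005],"yaw":0.26,"gripper":0},
])

```text
time_s: 16.3
ee_pos: [0.5314, 0.194, 0.1084]
eef_rot: [3.138, -0.003, 1.047]
force: [0.8, -5.2, 20.2]
grip_width: 0.0551
```

arm_command([
  {"slide":[0,0,0.001],"yaw":0,"gripper":0},
  {"slide":[0,0,0.001],"yaw":0.07,"gripper":0},
  {"slide":[0,0,0.001],"yaw":0.14,"gripper":0},
  {"slide":[0,0,0.001],"yaw":0.21,"gripper":0},
])

```text
time_s: 16.8
ee_pos: [0.5308, 0.1945, 0.1087]
eef_rot: [3.139, -0.002, 1.257]
force: [-1.9, 2.6, 12.0]
grip_width: 0.0553
```

arm_command([
  {"slide":[0,0,0],"yaw":0.08,"gripper":0},
  {"slide":[0,0,0],"yaw":0.16,"gripper":0},
  {"slide":[0,0,0],"yaw":0.24,"gripper":0},
  {"slide":[0,0,0],"yaw":0.32,"gripper":0},
  {"slide":[0,0,0],"yaw":0.4,"gripper":0},
  {"slide":[0,0,0],"yaw":0.48,"gripper":0},
  {"slide":[0,0,0],"yaw":0.56,"gripper":0},
  {"slide":[0,0,0],"yaw":0.64,"gripper":0},
])

```text
time_s: 17.8
ee_pos: [0.5304, 0.1947, 0.1088]
eef_rot: [3.139, -0.001, 1.897]
force: [-2.7, 1.1, 15.5]
grip_width: 0.055
```

arm_command([
  {"slide":[0,0,0],"yaw":0.07,"gripper":0},
  {"slide":[0,0,0],"yaw":0.14,"gripper":0},
  {"slide":[0,0,0],"yaw":0.21,"gripper":0},
  {"slide":[0,0,0],"yaw":0.21,"gripper":0},
])

```text
time_s: 18.3
ee_pos: [0.5297, 0.1941, 0.1069]
eef_rot: [-3.141, -0.0, 2.105]
force: [-0.8, -0.2, -1.2]
grip_width: 0.0553
```

arm_command([
  {"slide":[0,0,-0.002],"yaw":0.03,"gripper":0},
  {"slide":[0,0,-0.004],"yaw":0.03,"gripper":0},
  {"slide":[0,0,-0.006],"yaw":0.03,"gripper":0},
  {"slide":[0,0,-0.006],"yaw":0.03,"gripper":0},
])

```text
time_s: 18.8
ee_pos: [0.5297, 0.194, 0.1007]
eef_rot: [-3.141, -0.0, 2.134]
force: [0.4, -0.4, -1.2]
grip_width: 0.0554
```

It has dropped into register. Next I'll push down onto the ring and on to the hard stop.

arm_command([
  {"slide":[0,0,-0.002],"yaw":0,"gripper":0},
  {"slide":[0,0,-0.003],"yaw":0,"gripper":0},
  {"slide":[0,0,-0.005],"yaw":0,"gripper":0},
  {"slide":[0,0,-0.007],"yaw":0,"gripper":0},
  {"slide":[0,0,-0.007],"yaw":0,"gripper":0},
])

```text
time_s: 19.42
ee_pos: [0.5299, 0.1941, 0.0941]
eef_rot: [3.141, 0.0, 2.135]
force: [-2.2, 0.6, 4.7]
grip_width: 0.0552
```

arm_command([
  {"slide":[0,0,-0.002],"yaw":0,"gripper":0},
  {"slide":[0,0,-0.004],"yaw":0,"gripper":0},
  {"slide":[0,0,-0.005],"yaw":0,"gripper":0},
  {"slide":[0,0,-0.005],"yaw":0,"gripper":0},
])

```text
time_s: 19.92
ee_pos: [0.5301, 0.1941, 0.0908]
eef_rot: [3.141, 0.0, 2.135]
force: [-8.7, -3.2, 21.5]
grip_width: 0.0551
```

arm_command([
  {"slide":[0,0,0],"yaw":0,"gripper":0},
  {"slide":[0,0,0],"yaw":0,"gripper":0},
  {"slide":[0,0,0],"yaw":0,"gripper":0},
  {"slide":[0,0,0],"yaw":0,"gripper":0},
], grip_force=45)

```text
time_s: 20.42
ee_pos: [0.5301, 0.1941, 0.0908]
eef_rot: [3.141, 0.0, 2.135]
force: [-9.0, -3.0, 21.2]
grip_width: 0.0552
```

Run:
```python
from h import *
o=readout.get_obs();print(o["time_s"],o["ee_pos"],o["force"],o["grip_width"])
S=cam("scene","pics/s8.png");b=cv2.imread("pics/s8.png")
for n,p in(("captop",[.5303,.194,.144]),("capbot",[.5303,.194,.09])):print(n,(proj(S,p)-[200,110])*2.4)
cv2.imwrite("pics/s8c.png",cv2.resize(b[110:360,200:500],(720,600),interpolation=cv2.INTER_CUBIC))
```

```text
20.425 [0.5300871  0.19413123 0.09083712] [-8.95417046 -2.9619758  21.20479945] 0.05520681961888046
captop [164.89732446 136.30919981]
capbot [171.06393051 182.54790963]
```

View pics/s8c.png

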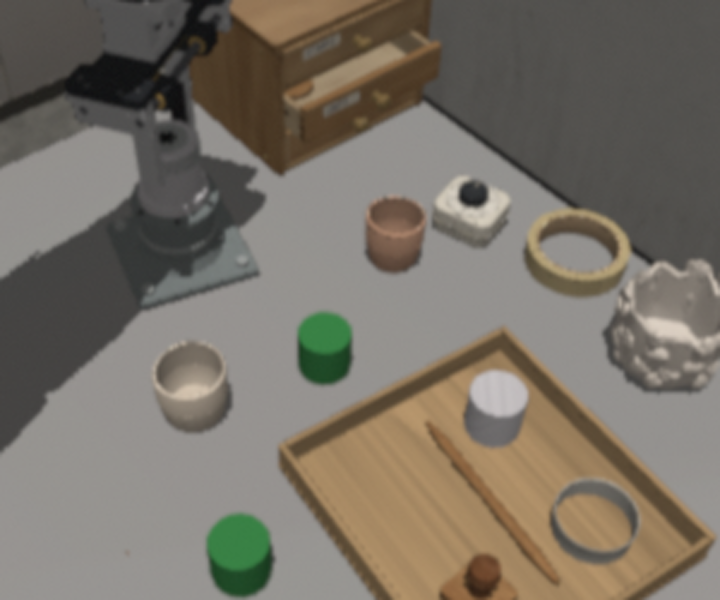

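The cap is down on the ring, with its star at (167,137) against a predicted (165,136). The other parts and both cups have not moved. The force is steady at 21 N, above the ring's 8.5 N, so the cap is on the hard stop.

```bash
python3 -c "
from station import job; print(job.hand_in())"
```

```text
the job is handed in; nothing more can be done
None
```

The die cap is on the extruder mouth, pushed down to the hard stop and still held, and I handed the job in at about 20.4 s. The hand-in gave no verdict.

**First grasp:** it failed. The fingers caught only the rim of the head and the cap slipped out, shifting about 4 mm but staying upright. Touching the shut fingers to the crate floor showed that the real tips sit about 24 mm above the reported TCP. I corrected for that, and the second grip held at about 55 mm on the 56 mm head.

**Fitting:** the cap slid over the tube without force and rested on the pins. It rode at 12–20 N as I turned it, then dropped into register at a yaw of about 2.1 rad. I pushed it down through the ring from there.

**Last checks:**
- **Position:** the TCP reads (0.530, 0.194), within 1 mm of where I measured the mouth. The camera shows the star within about 1 pixel of where it should be with the cap fully home.
- **Height:** the cap's underside comes out at about 90 mm, judged from the TCP height.
- **Push:** the upward force is steady at 21 N. The ring alone gives 8.5 N at most, so the cap is against the stop.
- **Hold:** the grip is set to 45 N.
- **Other parts:** the four other parts are in the crate, and both cups are standing where they were.

**Disagreements and limits:** there is a sideways force of about 9 N. The ring's travel could not be read directly, so I inferred it from the force and height.

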